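# Set up the service-window caddy

## Task

Set up the service-window caddy: put the kitchen timer in the big round pocket, the small glass shaker in the small round pocket and one small steel sauce cup in each of the two square pockets, all upright, down on the pocket floor and let go. Leave the look-alikes, the wider steel bowl and the big red spice shaker, standing where they are.

Things in the scene. Friction and masses are not known exactly. Their poses are not given: they have to be found in the camera images.
- timer: Round white kitchen timer with a small knob on top, standing on the worktop: 64 mm across and straight-sided from 3 to 27 mm height, narrowing above that to the knob, 24 mm across, at 51 mm; 90 g; the dial does not turn. Origin: centre of its underside, z up.
- salt_shaker: Small clear glass shaker with a steel cap, round, 45 mm across up to 66 mm height, cap 36 mm across up to 87 mm; 0.12 kg; upright on the worktop. (A like one may stand far back on the cutting board: that is part of the room.) Origin: centre of its underside, z up.
- cup_a: One of the two small steel sauce cups (alike, interchangeable): round, open, 68 mm across at the rim, tapering to 46 mm at the base, 40 mm high, 50 g, standing upright on the worktop. It can be taken across the rim from outside or by its wall. Origin: centre of its underside, z up.
- cup_b: One of the two small steel sauce cups (alike, interchangeable): round, open, 68 mm across at the rim, tapering to 46 mm at the base, 40 mm high, 50 g, standing upright on the worktop. It can be taken across the rim from outside or by its wall. Origin: centre of its underside, z up.
- big_round_pocket: White plastic block of the service-window caddy, 95 mm square, its flat top 15 mm above the worktop, with one pocket 6 mm deep (dark liner, floor 9 mm above the worktop): the big round pocket, 84 mm across. Origin: centre of the block's underside, 3 mm above the worktop; axes along the block's sides, z up.
- small_round_pocket: White plastic block of the service-window caddy, 95 mm square, its flat top 15 mm above the worktop, with one pocket 6 mm deep (dark liner, floor 9 mm above the worktop): the small round pocket, 65 mm across. The caddy is a fixed steel tray, 204 mm square, rim 12 mm high. Origin: centre of the block's underside, 3 mm above the worktop; axes along the block's sides, z up.
- square_pocket_a: White plastic block of the service-window caddy, 95 mm square, its flat top 15 mm above the worktop, with one pocket 6 mm deep (dark liner, floor 9 mm above the worktop): a square pocket, 68 x 68 mm, same as square_pocket_b. The four blocks stand 2 x 2, 96 mm apart; which is where varies. Origin: centre of the block's underside, 3 mm above the worktop; axes along the block's sides, z up.
- square_pocket_b: White plastic block of the service-window caddy, 95 mm square, its flat top 15 mm above the worktop, with one pocket 6 mm deep (dark liner, floor 9 mm above the worktop): a square pocket, 68 x 68 mm, same as square_pocket_a. Origin: centre of the block's underside, 3 mm above the worktop; axes along the block's sides, z up.
- wide_bowl: Look-alike, to be left alone: wider open steel bowl, 90 mm across at the rim, 72 mm at the base, 42 mm high, loose on the worktop. (Left of the work lies the fixed cutting board, 12 mm high, its edge at y = 0.25.) Origin: centre of its underside, z up.
- red_shaker: Look-alike, to be left alone: big round spice shaker with red body and cap, 69 mm across, 184 mm high, loose on the worktop behind the caddy. (Above it hangs a wire shelf: front rail at x = 0.595, z = 0.587 to 0.62.) Origin: centre of its underside, z up.
Not all that is in view belongs to the job. What is shaped like the salt_shaker but brown is not meant.

How it is judged:
At the end, for the whole second after the job is handed in: Timer in the big round pocket (centred within 14 mm), glass shaker in the small round one (14 mm), a small cup in each square one (16 mm), all upright (0.12 rad), down on the floors (3 mm), at rest and released; wide bowl and red shaker upright, within 25 mm of where they were (horizontal distance between timer and big_round_pocket below 0.014 m and z of timer in the frame of big_round_pocket between 0.003 and 0.009 m and angle between each of timer, salt_shaker's own z axis and vertical below 0.12 rad and horizontal distance between salt_shaker and small_round_pocket below 0.014 m and z of salt_shaker in the frame of small_round_pocket between 0.003 and 0.009 m and ((horizontal distance between cup_a and square_pocket_a below 0.016 m and z of cup_a in the frame of square_pocket_a between 0.003 and 0.009 m and angle between each of cup_a, cup_b's own z axis and vertical below 0.12 rad and horizontal distance between cup_b and square_pocket_b below 0.016 m and z of cup_b in the frame of square_pocket_b between 0.003 and 0.009 m) or (horizontal distance between cup_a and square_pocket_b below 0.016 m and z of cup_a in the frame of square_pocket_b between 0.003 and 0.009 m and angle between each of cup_a, cup_b's own z axis and vertical below 0.12 rad and horizontal distance between cup_b and square_pocket_a below 0.016 m and z of cup_b in the frame of square_pocket_a between 0.003 and 0.009 m)) and linear speed of each of timer, salt_shaker, cup_a, cup_b below 0.02 m/s and distance of each of wide_bowl, red_shaker from where it was at the start of the episode below 0.025 m and angle between each of wide_bowl, red_shaker's own z axis and vertical below 0.1 rad); the robot touches nothing.
It fails at once if the wide steel bowl is moved from its place (distance of wide_bowl from where it was at the start of the episode above 0.025 m).
It fails at once if the red spice shaker is moved from its place (distance of red_shaker from where it was at the start of the episode above 0.025 m).
It also fails if it takes over 96 s, if anything falls off the work surface, if the arm or the gripper's body presses on something with over 40 N, if the wrist force passes 120 N, or if a joint passes its speed limit or range.

## Robot

A 6-joint arm with a two-finger parallel gripper is mounted at the origin on a cart in front of the work surface, level with it; the furniture and walls round the work are solid. World frame = base frame: x ahead of the robot, y to its left, z up, the work surface at z = 0. Lengths are in m, angles in rad, forces in N, time in s.
With the tool pointing down it reaches from about 0.25 to 0.775 m from the base axis. Payload 4 kg.
Tool frame: the origin (TCP) lies midway between the tips of the shut fingers; the grasp point (between the pads) lies 19 mm behind it; z points along the fingers, y is the line along which they close (so a half turn about z gives the same grasp; the last joint's range is limited). The gripper opens to 85 mm and grips with 20 to 120 N. Pads are 22 mm wide; open, the fingers measure 114 mm over their backs; the gripper's body (76 mm by 85 mm) begins 54 mm behind the grasp point. The pads swing forward as they close: fully open they stand 13 mm farther back than shut.
Start: joints at [1.192, 0.087, 1.371, -0, 1.684, -0.103], TCP at [0.15, 0.529, 0.21] pointing down, gripper open.
Joint ranges: [-3.1, 3.1], [-0.76, 2.03], [0.27, 2.55], [-1.08, 4.22], [0.17, 2.65], [-2.57, 2.57]. Speed limits (rad/s): [2.79, 2.79, 3.14, 3.14, 3.14, 3.14].

## Interface

Orientations are given as a unit quaternion [x, y, z, w].
In Python, from bench import get_state, grab_frame, camera_model, hand_in gives the robot as it stands. The module is installed in compiled form; this text tells all that it offers.
- The arm moves only by the tool send_rows, never from a script. Its argument "moves" is a list that holds one entry, the list of rows, each a list of 6 numbers: the shift along the tool's x, y, z in cm, then the turn, a rotation vector about the tool's x, y, z in degrees. In form: [[[tx, ty, tz, wx, wy, wz], ...]]. A call has exactly 5 rows; each row shifts and turns the commanded pose from where the row before left it, along the tool's axes as they then stand; what a row does not reach is not made up. A row lasts 1/12 s, in which the tool goes at most 41.7 mm and 7.16 degrees, less where a joint would pass 70% of its speed; a pose out of reach is approached as far as the arm can. A call with a gripper value outside its range is refused whole. "gripper" is the opening, from 0 (shut) to 1 (fully open), set as the call begins (left out, the last holds). The fingers move at their own pace and stop on an object; the grip force is fixed at half the most. Time passes only in rows, so rows that do not move let the fingers close, or fill a call up. It gives the time, the measured TCP pose, the force, the opening and the grip force at its end, in the units of the state.
- get_state(): the state, without advancing time (a new reading comes with each control period).
- grab_frame(name): name is "scene" or "top" or "wrist"; returns (picture, depth): 384x512x3 uint8, red, green, blue; 384x512 float32, m along the optical axis (not along the pixel's ray), 0 where there is no reading.
- camera_model(name): a dict with "fx", "fy", "cx", "cy" (pixels), "R" (3x3) and "t" (3): a world point X has camera coordinates R X + t; the wrist camera has in their place "T_tool_cam" (4x4, takes a point from camera to tool coordinates, whose origin is the TCP and whose axes are the flange's). Camera axes: x right, y down, z forward; pixel columns grow to the right and rows downward; lengths in m; the calibration is good to about 2 mm. A picture is of the moment at which its call begins: read the wrist's pose just before it. camera_model takes no time and is no camera call.
- hand_in(): hands the job in; it is judged then, once.
The state is a dict: "t": time; "q": joint angles; "qd": joint speeds; "effort": joint torques, N m; "eef_pos": TCP position; "eef_rot": TCP orientation; "contact_force": force on the tool from outside, world axes, zero at the start; "wrist_torque": the same for the moment, N m; "finger_gap": finger opening in m; "gripper_force": force on a finger pad.
Only numpy, scipy, OpenCV 4.12 (cv2) and the standard library are available. Lean on these libraries where they do the work, as an engineer would, in place of code of your own. Each camera call takes 0.05 s, during which the arm holds its last target. There are 200 camera calls.

## Working session

There is one attempt and no reset: what is moved stays moved. The work goes in short steps, Python scripts to look and compute and a tool call to move; the robot and the scene stay as the last step left them, time stands still between calls to the robot, and variables do not carry over. Pictures are saved under pics/ and viewed, at most 14 in all, crops included, and the job is handed in when it is done.

Besides the shell and the picture viewer there is one more tool, called after "Emit:" as a command line: name --argument value ..., lists and objects as JSON in quotes. send_rows: Moves the arm, as the interface text tells. Its arguments: {"type":"object","properties":{"moves":{"type":"array","items":{"type":"array","items":{"type":"array","items":{"type":"number"}}}},"gripper":{"type":"number"}},"required":["moves"]}

```bash
mkdir -p pics; python3 - <<'E'
from bench import *
import cv2,numpy as np
s=get_state();print(s)
for n in("top","scene","wrist"):
    p,d=grab_frame(n);np.savez(f"pics/{n}0.npz",p=p,d=d);cv2.imwrite(f"pics/{n}0.png",cv2.resize(p[:,:,::-1],(800,600)))
    print(n,camera_model(n),(d>0).mean())
E
```

```text
{'t': 0.0, 'q': array([ 1.19192759e+00,  8.79847939e-02,  1.37225498e+00,  1.78279464e-05,
        1.68361681e+00, -1.03090580e-01]), 'qd': array([ 6.63756782e-04,  8.57074668e-05,  7.76132273e-04, -2.74925001e-05,
        7.75496946e-04,  7.31334216e-05]), 'effort': array([-3.02159876e-06, -3.51886940e+01, -3.13260591e+01, -1.07396729e-04,
        1.12196026e-02, -1.77493668e-06]), 'eef_pos': array([0.1495525 , 0.52870765, 0.20832254]), 'eef_rot': array([ 1.37451464e-01,  9.90507856e-01, -1.09714395e-03, -2.78750934e-04]), 'contact_force': array([-0.27960836, -0.33764827,  0.87466018]), 'wrist_torque': array([-0.03250644, -0.02152756,  0.01370856]), 'gripper_force': 0.0, 'finger_gap': 0.08552941922109347}
top {'fx': 464.7707388573642, 'fy': 464.7707388573642, 'cx': 251.35721890271859, 'cy': 188.4864700080089, 'R': array([[-0.01502396, -0.99981637,  0.0118958 ],
       [-0.99664665,  0.01401715, -0.08061622],
       [ 0.08043467, -0.01306709, -0.99667423]]), 't': array([-0.07769886,  0.52497648,  1.21145128])} 0.996002197265625
scene {'fx': 482.362537821441, 'fy': 482.362537821441, 'cx': 257.77736402100766, 'cy': 195.44406737782725, 'R': array([[-0.95105933, -0.30897413, -0.00459734],
       [-0.19175069,  0.60176772, -0.77531108],
       [ 0.2423176 , -0.7364853 , -0.63156281]]), 't': array([0.44893494, 0.16848765, 1.08701518])} 0.9960276285807291
wrist {'fx': 321.09164008192505, 'fy': 321.09164008192505, 'cx': 256.3075838853597, 'cy': 194.6344323594131, 'T_tool_cam': array([[-2.09809782e-04, -9.58291554e-01, -2.85792326e-01,
         7.17925479e-02],
       [ 9.99999961e-01, -2.53045069e-04,  1.14352891e-04,
         8.40953641e-04],
       [-1.81901748e-04, -2.85792291e-01,  9.58291570e-01,
        -1.63659710e-01],
       [ 0.00000000e+00,  0.00000000e+00,  0.00000000e+00,
         1.00000000e+00]])} 0.9960123697916666
```

View pics/top0.png

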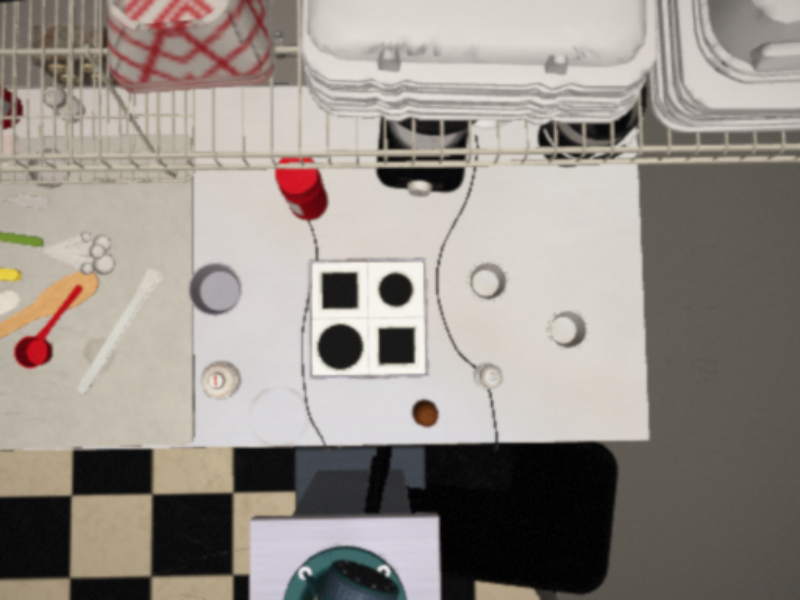

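View pics/scene0.png

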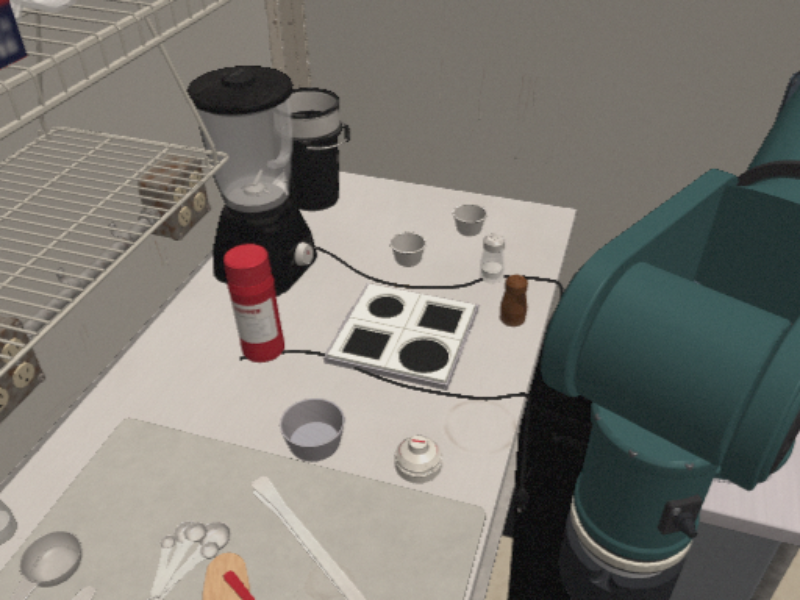

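The top view shows, in 800x600 pixels, the caddy at (368,318) with the big round pocket lower left (340,346) and the small round one upper right (396,290). The squares are upper left (340,290) and lower right (396,346). The timer is at (220,380), the wide bowl at (215,289), the red shaker at (303,190), the cups at (487,281) and (567,330), the glass shaker at (488,376), and the brown decoy at (425,412). Next I measure these.

```bash
cat > h.py <<'E'
from bench import *
import cv2,numpy as np
from scipy.spatial.transform import Rotation as Ro
def cam(n,s=None):
    c=camera_model(n);K=np.array([[c['fx'],0,c['cx']],[0,c['fy'],c['cy']],[0,0,1]])
    if 'R' in c: R=c['R'].T;o=-R@c['t']
    else:
        T=c['T_tool_cam'];Rt=Ro.from_quat(s['eef_rot']).as_matrix()
        R=Rt@T[:3,:3];o=Rt@T[:3,3]+s['eef_pos']
    return K,R,o   # R: cam->world
def cloud(n,d,s=None):
    K,R,o=cam(n,s);v,u=np.mgrid[:d.shape[0],:d.shape[1]]
    r=np.stack([u,v,np.ones_like(u)],-1)@np.linalg.inv(K).T
    return (r*d[...,None])@R.T+o
def plane(n,uv,z,s=None):
    K,R,o=cam(n,s);uv=np.atleast_2d(uv)
    r=np.c_[uv,np.ones(len(uv))]@np.linalg.inv(K).T@R.T
    return o+r*((z-o[2])/r[:,2])[:,None]
E
python3 - <<'E'
from h import *
for n in("top","scene"):
    f=np.load(f"pics/{n}0.npz");P=cloud(n,f['d']);p=f['p']
    X,Y,Z=P[...,0],P[...,1],P[...,2]
    reg=(X>.2)&(X<.56)&(Y<.26)&(Y>-.45)&(f['d']>0)
    t=reg&(abs(Z)<.006);print(n,"table z",np.median(Z[t]))
    m=(reg&(Z>.018)&(Z<.3)).astype(np.uint8)
    k,l,st,c=cv2.connectedComponentsWithStats(m)
    for i in range(1,k):
        if st[i,4]<40: continue
        q=P[l==i];mx=q[:,2].max();top=q[q[:,2]>np.percentile(q[:,2],95)-.006]
        (cx,cy),r=cv2.minEnclosingCircle(top[:,:2].astype(np.float32))
        print("uv",c[i].round(),st[i,4],"zmax %.3f"%mx,"topcirc %.3f %.3f r%.3f"%(cx,cy,r),"all",q[:,:2].min(0).round(3),q[:,:2].max(0).round(3),p[l==i].mean(0).round())
    dk=(reg&(Z<.018)&(p.max(2)<60)).astype(np.uint8)
    k,l,st,c=cv2.connectedComponentsWithStats(dk)
    for i in range(1,k):
        if st[i,4]<200: continue
        w=plane(n,c[i],.009)[0];
        cc,_=cv2.findContours((l==i).astype(np.uint8),0,1)
        pts=plane(n,cc[0][:,0].astype(float),.015)
        print("pocket",st[i,2:],w.round(4),cv2.minAreaRect(pts[:,:2].astype(np.float32)))
E
```

```text
top table z 0.00019526727152108236
uv [314. 184.] 146 zmax 0.046 topcirc 0.543 -0.245 r0.034 all [ 0.511 -0.279] [ 0.56  -0.212] [162. 157. 150.]
uv [132. 190.] 208 zmax 0.047 topcirc 0.536 0.212 r0.044 all [0.493 0.168] [0.56  0.256] [119. 113. 115.]
uv [366. 210.] 239 zmax 0.046 topcirc 0.461 -0.376 r0.034 all [ 0.428 -0.411] [ 0.493 -0.344] [163. 158. 150.]
uv [140. 243.] 467 zmax 0.057 topcirc 0.384 0.205 r0.014 all [0.353 0.177] [0.416 0.237] [197. 186. 173.]
uv [312. 240.] 245 zmax 0.092 topcirc 0.385 -0.240 r0.017 all [ 0.365 -0.258] [ 0.407 -0.219] [187. 181. 174.]
uv [272. 264.] 234 zmax 0.091 topcirc 0.326 -0.135 r0.016 all [ 0.308 -0.156] [ 0.346 -0.115] [98. 61. 38.]
pocket [ 21  21 434] [0.5326 0.0064 0.009 ] ((0.53230881690979, 0.006126251071691513), (0.05336672067642212, 0.05366094037890434), 89.38105010986328)
pocket [ 20  19 305] [ 0.5341 -0.0894  0.009 ] ((0.5336605906486511, -0.08862081170082092), (0.05074367672204971, 0.04823680594563484), 89.18647003173828)
pocket [ 27  28 579] [0.438  0.0066 0.009 ] ((0.43792521953582764, 0.006944872438907623), (0.06886111199855
[... 960 characters left out ...]
 -0.08943624794483185), (0.05293172597885132, 0.05003712326288223), 17.68313217163086)
pocket [ 28  18 309] [ 0.4368 -0.0953  0.009 ] ((0.4355499744415283, -0.08887676894664764), (0.05483509600162506, 0.05877532437443733), 89.9551010131836)
pocket [ 28  18 341] [0.5322 0.0014 0.009 ] ((0.5305657386779785, 0.006856383755803108), (0.056272491812705994, 0.05674407631158829), 89.87179565429688)
pocket [ 31  20 484] [0.4369 0.0019 0.009 ] ((0.43555504083633423, 0.007324378937482834), (0.07342731207609177, 0.06791269779205322), 17.70345115661621)
pocket [  43  161 3458] [0.2266 0.1928 0.009 ] ((0.23097103834152222, 0.14910104870796204), (0.09313668310642242, 0.4300052225589752), 12.10619068145752)
```

Emit:
send_rows --moves '[[[0,0,0,0,0,7],[0,0,0,0,0,7],[0,0,0,0,0,7],[0,0,0,0,0,7],[0,0,0,0,0,7]]]' --gripper 1

```text
t: 0.57
eef_pos: [0.1497, 0.529, 0.209]
eef_rot: [0.432, 0.902, -0.0, 0.0]
contact_force: [-0.7, 0.0, -0.3]
finger_gap: 0.0851
gripper_force: 0.0
```

Emit:
send_rows --moves '[[[0,0,0,0,0,7],[0,0,0,0,0,7],[0,0,0,0,0,7],[0,0,0,0,0,7],[0,0,0,0,0,7]]]'

```text
t: 0.98
eef_pos: [0.1497, 0.529, 0.209]
eef_rot: [0.683, 0.73, -0.0, 0.0]
contact_force: [-0.9, 0.1, -0.4]
finger_gap: 0.0852
gripper_force: 0.0
```

Emit:
send_rows --moves '[[[0,0,0,0,0,4.2],[-3,2.1,0,0,0,0],[-3,2.1,0,0,0,0],[-3,2.1,0,0,0,0],[-3,2.1,0,0,0,0]]]'

```text
t: 1.4
eef_pos: [0.2341, 0.4078, 0.209]
eef_rot: [0.707, 0.708, -0.0, 0.0]
contact_force: [0.3, -0.3, 0.8]
finger_gap: 0.0855
gripper_force: 0.0
```

Emit:
send_rows --moves '[[[-3,2.2,0,0,0,0],[-3,2.2,0,0,0,0],[-3,2.2,0,0,0,0],[-3,2.2,0,0,0,0],[-3,2.2,0,0,0,0]]]'

```text
t: 1.82
eef_pos: [0.3443, 0.2576, 0.2093]
eef_rot: [0.707, 0.707, 0.0, -0.0]
contact_force: [1.4, 1.1, -0.7]
finger_gap: 0.0853
gripper_force: 0.0
```

Emit:
send_rows --moves '[[[-2.6,2,0,0,0,0],[-2.6,2,0,0,0,0],[0,0,3,0,0,0],[0,0,3,0,0,0],[0,0,0,0,0,0]]]'

```text
t: 2.23
eef_pos: [0.3798, 0.2048, 0.1427]
eef_rot: [0.708, 0.706, -0.006, -0.003]
contact_force: [-0.8, -0.5, -1.1]
finger_gap: 0.0854
gripper_force: 0.0
```

```bash
cat >> h.py <<'E'
def blobs(zlo=.018,zhi=.12,box=(.2,.7,-.5,.27),band=.006):
    s=get_state();p,d=grab_frame("wrist");P=cloud("wrist",d,s)
    X,Y,Z=P[...,0],P[...,1],P[...,2]
    m=((d>0)&(X>box[0])&(X<box[1])&(Y>box[2])&(Y<box[3])&(Z>zlo)&(Z<zhi)).astype(np.uint8)
    k,l,st,c=cv2.connectedComponentsWithStats(m)
    print("eef",s['eef_pos'].round(4))
    for i in range(1,k):
        if st[i,4]<150: continue
        q=P[l==i];top=q[q[:,2]>np.percentile(q[:,2],97)-band]
        (cx,cy),r=cv2.minEnclosingCircle(top[:,:2].astype(np.float32))
        print(c[i].round(),st[i,4],"z97 %.3f"%np.percentile(q[:,2],97),"circ %.4f %.4f r%.4f"%(cx,cy,r),"ext",np.percentile(q[:,:2],1,0).round(3),np.percentile(q[:,:2],99,0).round(3))
    return p,d,P,s
E
python3 -c "
from h import *
p,d,P,s=blobs()
cv2.imwrite('pics/w1.png',p[:,:,::-1])"
```

```text
eef [0.3798 0.2048 0.1427]
[452. 182.] 4294 z97 0.042 circ 0.5370 0.2100 r0.0454 ext [0.494 0.168] [0.58  0.253]
[263. 178.] 3687 z97 0.050 circ 0.3858 0.2071 r0.0126 ext [0.357 0.18 ] [0.414 0.237]
```

View pics/w1.png

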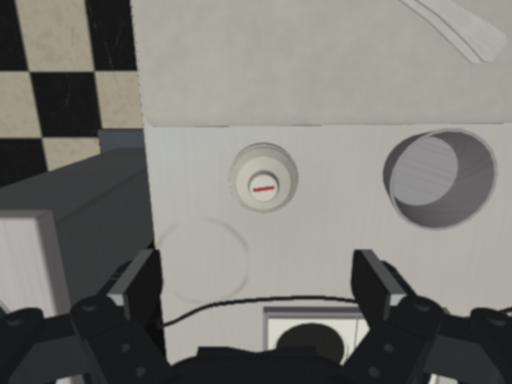

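The wrist view shows the timer at pixel (264,186), the bowl at (440,178) and the board edge at row 125. The timer is at (0.385, 0.2065), so I descend onto it.

Emit:
send_rows --moves '[[[0.2,0.5,2,0,0,0],[0,0,3,0,0,0],[0,0,3,0,0,0],[0,0,1,0,0,0],[0,0,0,0,0,0]]]'

```text
t: 2.7
eef_pos: [0.3872, 0.2091, 0.0581]
eef_rot: [0.707, 0.707, -0.002, -0.001]
contact_force: [-0.7, 0.3, -0.4]
finger_gap: 0.0855
gripper_force: 0.0
```

Emit:
send_rows --moves '[[[-0.3,-0.2,1,0,0,0],[0,0,2,0,0,0],[0,0,1.5,0,0,0],[0,0,0.8,0,0,0],[0,0,0,0,0,0]]]'

```text
t: 3.12
eef_pos: [0.3865, 0.2061, 0.0063]
eef_rot: [0.707, 0.707, -0.0, -0.0]
contact_force: [-0.7, -0.2, 0.2]
finger_gap: 0.0854
gripper_force: 0.0
```

Emit:
send_rows --moves '[[[0,0,0,0,0,0],[0,0,0,0,0,0],[0,0,0,0,0,0],[0,0,0,0,0,0],[0,0,0,0,0,0]]]' --gripper 0

```text
t: 3.53
eef_pos: [0.3861, 0.2069, 0.0095]
eef_rot: [0.707, 0.707, -0.0, -0.001]
contact_force: [-8.9, -1.0, 15.2]
finger_gap: 0.0431
gripper_force: 50.5
```

Emit:
send_rows --moves '[[[0,0,0,0,0,0],[0,0,0,0,0,0],[0,0,0,0,0,0],[0,0,0,0,0,0],[0,0,0,0,0,0]]]' --gripper 1

```text
t: 3.95
eef_pos: [0.3868, 0.2062, 0.0064]
eef_rot: [0.707, 0.707, -0.0, -0.0]
contact_force: [0.8, 0.6, 0.3]
finger_gap: 0.0854
gripper_force: 0.0
```

```bash
python3 - <<'E'
from h import *
f=np.load("pics/top0.npz");P=cloud("top",f['d']).reshape(-1,3)
f2=np.load("pics/scene0.npz");P2=cloud("scene",f2['d']).reshape(-1,3)
for Q,c in((P,(.384,.2055)),(P2,(.383,.206))):
    r=np.hypot(Q[:,0]-c[0],Q[:,1]-c[1]);k=(r<.045)&(Q[:,2]>.004)
    for z in range(4,56,4):
        g=k&(Q[:,2]*1e3>=z)&(Q[:,2]*1e3<z+4)
        if g.any(): print(z,g.sum(),(np.percentile(r[g],[5,50,95])*1e3).round(1))
p,d,PP,s=blobs()
p,d=grab_frame("scene");np.savez("pics/s1.npz",p=p,d=d);cv2.imwrite("pics/s1.png",cv2.resize(p[200:384,180:420,::-1],None,fx=3,fy=3,interpolation=cv2.INTER_CUBIC))
E
```

```text
4 23 [29.3 40.3 44.4]
8 5 [28.9 29.9 31.2]
12 12 [28.2 29.7 33.6]
16 23 [28.1 31.2 34.1]
20 23 [27.3 29.3 32.2]
24 43 [24.7 28.  32. ]
28 88 [21.8 27.  31.1]
32 95 [15.3 22.7 27.1]
36 93 [11.8 18.8 24.4]
40 31 [ 9.1 16.8 21.8]
44 22 [ 5.5 10.1 13.7]
48 45 [ 3.7  8.9 13.4]
52 13 [ 2.   7.8 11.2]
4 27 [29.3 31.6 33.4]
8 38 [29.7 31.5 33.2]
12 36 [30.1 31.4 33.5]
16 69 [28.2 30.7 33.2]
20 38 [28.4 30.  33. ]
24 75 [26.1 29.  31.4]
28 99 [22.5 26.7 30.4]
32 117 [17.3 23.1 26.6]
36 117 [12.2 17.9 22.8]
40 30 [10.4 13.6 17. ]
44 22 [ 8.7 11.3 13.2]
48 67 [ 2.8  8.5 12.7]
52 13 [ 2.   8.  11.8]
eef [0.3868 0.2062 0.0064]
[276. 331.] 37913 z97 0.117 circ 0.3763 0.2199 r0.0485 ext [0.32  0.192] [0.504 0.232]
[255. 245.] 11578 z97 0.050 circ 0.3876 0.2072 r0.0130 ext [0.359 0.184] [0.416 0.237]
```

View pics/s1.png

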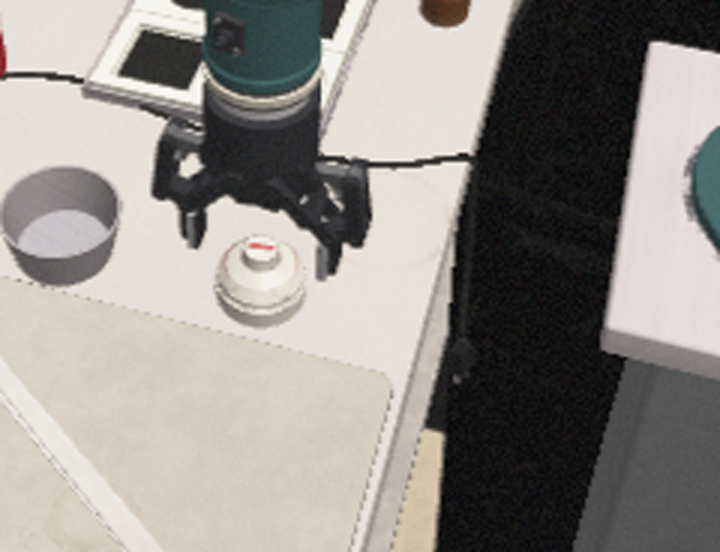

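```bash
python3 - <<'E'
from h import *
f=np.load("pics/s1.npz");P=cloud("scene",f['d'])
m=(f['p'].max(2)<120)&(P[...,2]>.004)&(abs(P[...,1]-.206)<.025)&(abs(P[...,0]-.387)<.075)&(P[...,2]<.08)
for sgn in(-1,1):
    g=m&(sgn*(P[...,0]-.387)>.036);q=P[g]
    print(sgn,g.sum(),np.percentile(q[:,2],[1,5,20,50]).round(4),q[q[:,2]<np.percentile(q[:,2],8)].mean(0).round(4))
E
```

```text
-1 68 [0.0482 0.0497 0.0548 0.0634] [0.3374 0.2139 0.049 ]
1 86 [0.0427 0.0457 0.0516 0.0618] [0.4304 0.2074 0.0445]
```

```bash
python3 - <<'E'
from h import *
f=np.load("pics/s1.npz");P=cloud("scene",f['d'])
for u,v0 in((287,280),(289,280),(244,270),(246,268)):
    for v in range(v0,v0+16,2): print(u,v,f['p'][v,u],P[v,u].round(3))
E
```

```text
287 280 [41 41 40] [0.34  0.217 0.085]
287 282 [117 116 114] [0.34  0.217 0.08 ]
287 284 [108 108 106] [0.34  0.216 0.073]
287 286 [111 108 108] [0.339 0.219 0.07 ]
287 288 [113 111 111] [0.339 0.217 0.061]
287 290 [108 109 107] [0.339 0.217 0.055]
287 292 [111 110 109] [0.339 0.216 0.048]
287 294 [230 225 219] [0.346 0.184 0.002]
289 280 [55 56 58] [0.336 0.219 0.09 ]
289 282 [50 50 50] [0.336 0.219 0.083]
289 284 [73 72 72] [0.337 0.211 0.068]
289 286 [77 76 74] [0.337 0.212 0.063]
289 288 [66 65 65] [0.337 0.211 0.056]
289 290 [67 67 67] [0.336 0.211 0.05 ]
289 292 [219 214 205] [ 0.344  0.174 -0.002]
289 294 [231 225 219] [0.342 0.183 0.002]
244 270 [83 82 83] [0.433 0.212 0.078]
244 272 [79 77 77] [0.431 0.216 0.077]
244 274 [75 74 73] [0.43  0.218 0.073]
244 276 [88 87 86] [0.432 0.215 0.064]
244 278 [85 86 83] [0.431 0.218 0.061]
244 280 [88 87 85] [0.432 0.215 0.051]
244 282 [110 107 104] [0.433 0.214 0.043]
244 284 [230 223 216] [0.443 0.186 0.002]
246 268 [35 39 38] [0.426 0.216 0.091]
246 270 [46 44 44] [0.429 0.209 0.076]
246 272 [36 35 36] [0.43  0.207 0.068]
246 274 [39 40 38] [0.196 0.838 0.819]
246 276 [36 34 35] [0.43  0.207 0.056]
246 278 [39 38 40] [0.43  0.208 0.05 ]
246 280 [41 40 40] [0.43  0.208 0.044]
246 282 [169 162 156] [ 0.442  0.176 -0.002]
```

Emit:
send_rows --moves '[[[0,0,0.8,0,0,0],[0,0,0.7,0,0,0],[0,0,0.4,0,0,0],[0,0,0.3,0,0,0],[0,0,0,0,0,0]]]'

```text
t: 4.47
eef_pos: [0.3858, 0.2059, -0.0168]
eef_rot: [0.707, 0.707, -0.001, -0.001]
contact_force: [0.0, 0.1, -0.3]
finger_gap: 0.0855
gripper_force: 0.0
```

```bash
python3 - <<'E'
from h import *
p,d=grab_frame("scene");P=cloud("scene",d);print(get_state()['eef_pos'])
for u in(286,287,288,289,243,244,245,246,247):
    c=[(v,P[v,u,2].round(3)) for v in range(270,312) if p[v,u].max()<125 and abs(P[v,u,1]-.21)<.03]
    print(u,c[-1] if c else 0)
E
```

```text
[ 0.38622858  0.20602404 -0.01621052]
286 (299, np.float64(0.026))
287 (299, np.float64(0.025))
288 (299, np.float64(0.023))
289 (298, np.float64(0.026))
243 (286, np.float64(0.031))
244 (289, np.float64(0.024))
245 (289, np.float64(0.025))
246 (289, np.float64(0.024))
247 (287, np.float64(0.019))
```

Emit:
send_rows --moves '[[[0,0,0.4,0,0,0],[0,0,0,0,0,0],[0,0,0,0,0,0],[0,0,0,0,0,0],[0,0,0,0,0,0]]]'

```text
t: 4.93
eef_pos: [0.387, 0.2063, -0.0193]
eef_rot: [0.707, 0.707, 0.0, 0.0]
contact_force: [-0.0, 0.3, 0.4]
finger_gap: 0.0853
gripper_force: 0.0
```

Emit:
send_rows --moves '[[[0,0,0,0,0,0],[0,0,0,0,0,0],[0,0,0,0,0,0],[0,0,0,0,0,0],[0,0,0,0,0,0]]]' --gripper 0

```text
t: 5.35
eef_pos: [0.3874, 0.2065, -0.0184]
eef_rot: [0.707, 0.707, 0.001, 0.0]
contact_force: [-1.4, 0.0, 5.5]
finger_gap: 0.0606
gripper_force: 64.8
```

Emit:
send_rows --moves '[[[0,0,0,0,0,0],[0,0,0,0,0,0],[0,0,0,0,0,0],[0,0,0.4,0,0,0],[0,0,0,0,0,0]]]' --gripper 1

```text
t: 5.77
eef_pos: [0.3861, 0.206, -0.0244]
eef_rot: [0.707, 0.707, -0.001, -0.0]
contact_force: [0.7, -0.4, 0.1]
finger_gap: 0.0858
gripper_force: 0.0
```

Emit:
send_rows --moves '[[[0,0,0,0,0,0],[0,0,0,0,0,0],[0,0,0,0,0,0],[0,0,0,0,0,0],[0,0,0,0,0,0]]]' --gripper 0

```text
t: 6.18
eef_pos: [0.3874, 0.2065, -0.0228]
eef_rot: [0.707, 0.707, 0.001, 0.0]
contact_force: [0.2, -0.1, 4.0]
finger_gap: 0.0608
gripper_force: 65.3
```

Emit:
send_rows --moves '[[[0,0,-1,0,0,0],[0,0,-2,0,0,0],[0,0,-3,0,0,0],[0,0,-1,0,0,0],[0,0,0,0,0,0]]]'

```text
t: 6.6
eef_pos: [0.3893, 0.2072, 0.0498]
eef_rot: [0.707, 0.707, 0.003, 0.002]
contact_force: [-0.5, 0.0, -1.1]
finger_gap: 0.061
gripper_force: 65.4
```

Emit:
send_rows --moves '[[[-2,0.5,0,0,0,0],[-3,0.75,0,0,0,0],[-3,0.75,0,0,0,0],[-3,0.75,0,0,0,0],[-3,0.75,0,0,0,0]]]'

```text
t: 7.02
eef_pos: [0.4206, 0.065, 0.0447]
eef_rot: [0.707, 0.707, -0.001, -0.001]
contact_force: [0.0, 0.9, -0.7]
finger_gap: 0.0611
gripper_force: 65.3
```

Emit:
send_rows --moves '[[[-2.5,0.75,0,0,0,0],[-2,0.5,0,0,0,0],[-1.4,0.25,0,0,0,0],[0,0,0,0,0,0],[0,0,0,0,0,0]]]'

```text
t: 7.43
eef_pos: [0.4357, 0.007, 0.0449]
eef_rot: [0.708, 0.706, -0.001, -0.001]
contact_force: [0.1, -0.6, -0.1]
finger_gap: 0.0614
gripper_force: 65.3
```

```bash
python3 - <<'E'
from h import *
s=get_state();print(s['eef_pos'],s['finger_gap'])
p,d=grab_frame("scene");cv2.imwrite("pics/s2.png",cv2.resize(p[110:294,150:390,::-1],None,fx=3,fy=3,interpolation=cv2.INTER_CUBIC))
s=get_state();p,d=grab_frame("wrist");cv2.imwrite("pics/w2.png",p[:,:,::-1]);np.savez("pics/w2.npz",p=p,d=d,e=s['eef_pos'],r=s['eef_rot'])
E
```

```text
[0.43569924 0.00700392 0.04494501] 0.06144690988777989
```

View pics/s2.png

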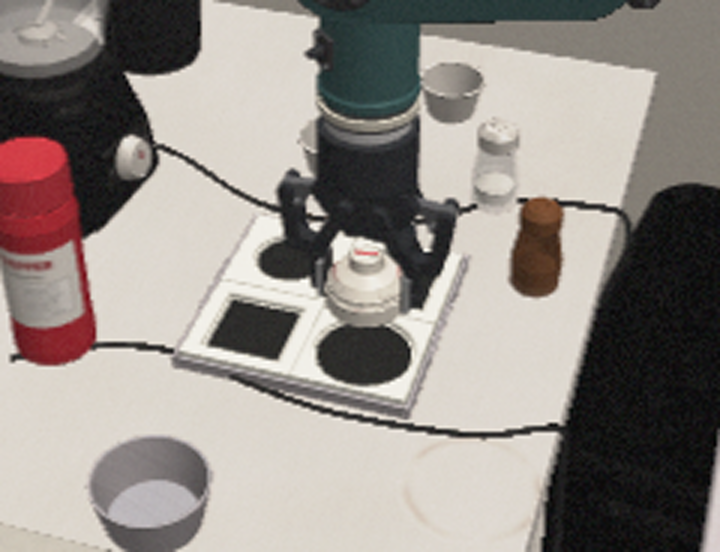

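View pics/w2.png

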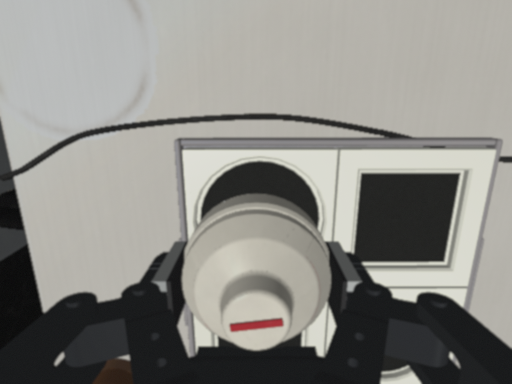

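The timer hangs upright in the gripper above the big round pocket, whose rim in the wrist view runs around (262,210). The square pocket is at (410,218). I refine the caddy position from this view.

```bash
python3 - <<'E'
from h import *
f=np.load("pics/w2.npz");s={'eef_pos':f['e'],'eef_rot':f['r']};p=f['p']
dk=(p.max(2)<60).astype(np.uint8);sub=np.zeros_like(dk);sub[160:280,350:470]=dk[160:280,350:470]
c,_=cv2.findContours(sub,0,1);c=max(c,key=cv2.contourArea)
w=plane("wrist",c[:,0].astype(float),.009,s);print("sq",cv2.minAreaRect(w[:,:2].astype(np.float32)))
# circle left/right extents and far edge (y max)
sub=np.zeros_like(dk);sub[155:215,195:330]=dk[155:215,195:330]
ys,xs=np.nonzero(sub);w=plane("wrist",np.c_[xs,ys].astype(float),.009,s)
print("circ x",w[:,0].min(),w[:,0].max(),"ymax",w[:,1].max())
# tray corners (rim 12 mm)
print(plane("wrist",[[178,141],[501,139]],.012,s).round(4))
E
```

```text
sq ((0.5330261588096619, -0.0031330175697803497), (0.07496209442615509, 0.06403851509094238), 89.9659194946289)
circ x 0.40078974482944535 0.47614915424721305 ymax 0.042798054090288695
[[0.389  0.0564 0.012 ]
 [0.5854 0.0574 0.012 ]]
```

Emit:
send_rows --moves '[[[-0.1,0.25,1,0,0,0],[0,0,2,0,0,0],[0,0,1.5,0,0,0],[0,0,0.8,0,0,0],[0,0,0.3,0,0,0]]]'

```text
t: 7.95
eef_pos: [0.4375, 0.0071, -0.0118]
eef_rot: [0.707, 0.708, -0.001, -0.002]
contact_force: [0.2, -0.6, 0.0]
finger_gap: 0.0608
gripper_force: 65.3
```

Emit:
send_rows --moves '[[[0,0,0,0,0,0],[0,0,0.1,0,0,0],[0,0,0.1,0,0,0],[0,0,0,0,0,0],[0,0,0,0,0,0]]]'

```text
t: 8.37
eef_pos: [0.4399, 0.0062, -0.0108]
eef_rot: [0.707, 0.707, 0.001, 0.001]
contact_force: [-1.0, 0.2, 0.2]
finger_gap: 0.0611
gripper_force: 65.3
```

Emit:
send_rows --moves '[[[0,0,0.1,0,0,0],[0,0,0.1,0,0,0],[0,0,0,0,0,0],[0,0,0,0,0,0],[0,0,0,0,0,0]]]'

```text
t: 8.78
eef_pos: [0.4393, 0.0062, -0.0135]
eef_rot: [0.707, 0.707, 0.0, -0.0]
contact_force: [-0.3, -0.1, -0.9]
finger_gap: 0.0608
gripper_force: 65.3
```

Emit:
send_rows --moves '[[[0,0,0.1,0,0,0],[0,0,0,0,0,0],[0,0,0,0,0,0],[0,0,0,0,0,0],[0,0,0,0,0,0]]]'

```text
t: 9.2
eef_pos: [0.4395, 0.0062, -0.0138]
eef_rot: [0.707, 0.707, 0.0, 0.0]
contact_force: [-2.1, -0.1, 5.1]
finger_gap: 0.061
gripper_force: 65.9
```

Emit:
send_rows --moves '[[[0,0,0,0,0,0],[0,0,0,0,0,0],[0,0,0,0,0,0],[0,0,0,0,0,0],[0,0,0,0,0,0]]]' --gripper 1

```text
t: 9.62
eef_pos: [0.4392, 0.0063, -0.0147]
eef_rot: [0.707, 0.707, -0.0, -0.0]
contact_force: [0.0, -0.0, -0.2]
finger_gap: 0.0854
gripper_force: 0.0
```

Emit:
send_rows --moves '[[[0,0,-1,0,0,0],[0,0,-2,0,0,0],[0,0,-3,0,0,0],[0,0,-3,0,0,0],[0,0,-3,0,0,0]]]'

```text
t: 10.03
eef_pos: [0.439, 0.0063, 0.1074]
eef_rot: [0.707, 0.707, 0.0, 0.0]
contact_force: [0.2, 0.1, -0.2]
finger_gap: 0.0851
gripper_force: 0.0
```

Emit:
send_rows --moves '[[[-2,0.8,0,0,0,0],[-3,1.2,0,0,0,0],[-3,1.2,0,0,0,0],[-3,1.2,0,0,0,0],[-3,1.2,0,0,0,0]]]'

```text
t: 10.45
eef_pos: [0.4959, -0.1352, 0.1066]
eef_rot: [0.707, 0.707, 0.0, 0.001]
contact_force: [0.5, 0.8, 0.6]
finger_gap: 0.0857
gripper_force: 0.0
```

Emit:
send_rows --moves '[[[-3,1.2,0,0,0,0],[-3,1.2,0,0,0,0],[-3,1.2,0,0,0,0],[-2,1,0,0,0,0],[0,0,0,0,0,0]]]'

```text
t: 10.87
eef_pos: [0.5424, -0.2481, 0.1058]
eef_rot: [0.708, 0.706, -0.0, 0.001]
contact_force: [0.7, -0.3, -0.2]
finger_gap: 0.0855
gripper_force: 0.0
```

```bash
python3 - <<'E'
from h import *
print(camera_model("top")['t'][:0]);blobs()
for n in("top","scene"):
    p,d=grab_frame(n);P=cloud(n,d);k=(np.hypot(P[...,0]-.4385,P[...,1]-.006)<.05)&(P[...,2]>.02)&(P[...,2]<.08);q=P[k]
    t=q[q[:,2]>.048];print(n,len(q),q[:,2].max().round(3),t.mean(0).round(4))
E
```

```text
[]
eef [ 0.5424 -0.2481  0.1058]
[499.  31.] 1506 z97 0.065 circ 0.6950 -0.1380 r0.0155 ext [ 0.689 -0.152] [ 0.698 -0.119]
[258. 203.] 3099 z97 0.041 circ 0.5446 -0.2461 r0.0342 ext [ 0.512 -0.278] [ 0.577 -0.213]
[ 41. 197.] 4911 z97 0.085 circ 0.3895 -0.2419 r0.0178 ext [ 0.381 -0.259] [ 0.408 -0.221]
[180. 330.] 1115 z97 0.040 circ 0.4721 -0.3690 r0.0292 ext [ 0.454 -0.406] [ 0.495 -0.344]
top 490 0.066 [0.441  0.0083 0.056 ]
scene 492 0.063 [0.4376 0.0113 0.0555]
```

Emit:
send_rows --moves '[[[0.2,0.2,2,0,0,0],[0,0,3,0,0,0],[0,0,2,0,0,0],[0,0,0,0,0,0],[0,0,0,0,0,0]]]'

```text
t: 11.43
eef_pos: [0.5421, -0.24, 0.0347]
eef_rot: [0.707, 0.708, -0.0, -0.002]
contact_force: [0.6, -0.1, 0.2]
finger_gap: 0.0856
gripper_force: 0.0
```

Emit:
send_rows --moves '[[[0,0,0,0,0,0],[0,0,0,0,0,0],[0,0,0,0,0,0],[0,0,0,0,0,0],[0,0,0,0,0,0]]]'

```text
t: 11.85
eef_pos: [0.5438, -0.2421, 0.0366]
eef_rot: [0.707, 0.707, 0.0, 0.001]
contact_force: [-0.5, 0.3, -1.0]
finger_gap: 0.0857
gripper_force: 0.0
```

Emit:
send_rows --moves '[[[-0.4,0.1,0,0,0,0],[0,0,1.5,0,0,0],[0,0,2,0,0,0],[0,0,1,0,0,0],[0,0,0,0,0,0]]]'

```text
t: 12.27
eef_pos: [0.5419, -0.2447, -0.0129]
eef_rot: [0.707, 0.707, -0.001, -0.003]
contact_force: [-0.2, 0.4, -0.3]
finger_gap: 0.0854
gripper_force: 0.0
```

Emit:
send_rows --moves '[[[0,0,0,0,0,0],[0,0,0,0,0,0],[0,0,0,0,0,0],[0,0,0,0,0,0],[0,0,0,0,0,0]]]' --gripper 0

```text
t: 12.68
eef_pos: [0.5454, -0.2463, -0.008]
eef_rot: [0.707, 0.707, 0.0, 0.001]
contact_force: [0.2, -0.4, 3.3]
finger_gap: 0.0643
gripper_force: 66.1
```

Emit:
send_rows --moves '[[[0,0,-1,0,0,0],[0,0,-2,0,0,0],[0,0,-3,0,0,0],[0,0,-1,0,0,0],[0,0,0,0,0,0]]]'

```text
t: 13.1
eef_pos: [0.5468, -0.2472, 0.0652]
eef_rot: [0.707, 0.707, 0.001, 0.004]
contact_force: [0.3, -0.5, -0.9]
finger_gap: 0.0641
gripper_force: 66.1
```

Emit:
send_rows --moves '[[[2,-0.1,0,0,0,0],[3,-0.2,0,0,0,0],[3,-0.1,0,0,0,0],[3,-0.1,0,0,0,0],[3,-0.1,0,0,0,0]]]'

```text
t: 13.52
eef_pos: [0.5369, -0.1043, 0.0586]
eef_rot: [0.707, 0.707, -0.001, -0.001]
contact_force: [0.5, 0.8, -0.5]
finger_gap: 0.0642
gripper_force: 66.1
```

Emit:
send_rows --moves '[[[3,-0.1,0,0,0,0],[3,-0.1,0,0,0,0],[3,-0.1,0,0,0,0],[2.2,-0.2,0,0,0,0],[0,0,0,0,0,0]]]'

```text
t: 13.93
eef_pos: [0.5315, 0.0104, 0.0587]
eef_rot: [0.705, 0.709, -0.0, -0.002]
contact_force: [0.0, -0.6, -0.4]
finger_gap: 0.064
gripper_force: 66.1
```

```bash
python3 - <<'E'
from h import *
s=get_state();print(s['eef_pos'],s['finger_gap'])
a,_=grab_frame("scene");s=get_state();b,d=grab_frame("wrist");print(s['eef_pos'])
np.savez("pics/w3.npz",p=b,d=d,e=s['eef_pos'],r=s['eef_rot'])
cv2.imwrite("pics/c3.png",np.hstack([cv2.resize(a[110:294,150:336,::-1],(388,384)),b[:,60:460,::-1]]))
E
```

```text
[0.53149892 0.01043571 0.05870489] 0.06404116325965749
[0.5319086  0.0082841  0.05884533]
```

View pics/c3.png

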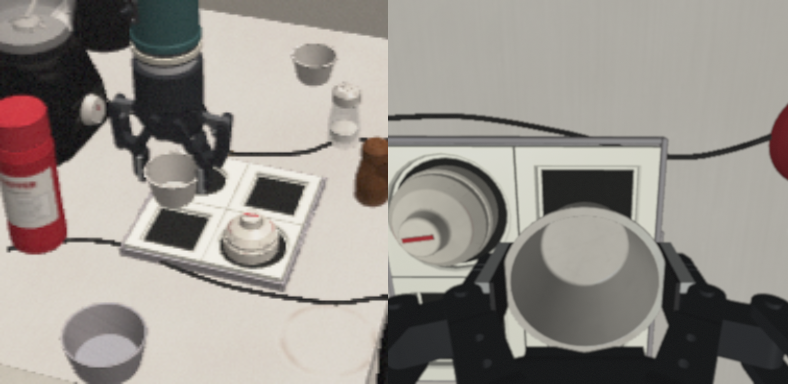

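The timer sits in its pocket and the cup hangs level. The far square pocket spans columns 214..306 in the wrist view. I compute the correction.

```bash
python3 - <<'E'
from h import *
f=np.load("pics/w3.npz");s={'eef_pos':f['e'],'eef_rot':f['r']};p=f['p']
dk=(p.max(2)<60).astype(np.uint8);sub=np.zeros_like(dk);sub[160:200,205:315]=dk[160:200,205:315]
ys,xs=np.nonzero(sub);print(xs.min(),xs.max(),ys.min())
r=ys<ys.min()+15
for z in(.009,):
    w=plane("wrist",np.c_[xs,ys].astype(float)[r],z,s);print(w[:,0].min(),w[:,0].max(),w[:,0].min()/2+w[:,0].max()/2,w[:,1].max())
P=cloud("wrist",f['d'],s);k=(f['d']>0)&(P[...,2]>.06)&(np.hypot(P[...,0]-.532,P[...,1]-.008)<.06)
# cup rim
g=p[...,0].astype(int);q=P[190:350,150:290].reshape(-1,3)
print("max z near",np.percentile(q[:,2],[50,90,99]).round(3))
# timer ring & knob
t=P.reshape(-1,3);t=t[(np.hypot(t[:,0]-.4385,t[:,1]-.006)<.05)&(t[:,2]>.05)&(t[:,2]<.07)];print("knob",len(t),t.mean(0).round(4))
E
```

```text
215 303 171
0.5043858174201176 0.5648896144051851 0.5346377159126514 0.03479764433678875
max z near [0.08  0.116 0.16 ]
knob 1717 [0.4428 0.009  0.0572]
```

Emit:
send_rows --moves '[[[-0.1,0.2,1,0,0,0],[0,0,2,0,0,0],[0,0,1,0,0,0],[0,0,0,0,0,0],[0,0,0,0,0,0]]]'

```text
t: 14.45
eef_pos: [0.5342, 0.0044, 0.019]
eef_rot: [0.708, 0.707, -0.001, -0.001]
contact_force: [0.4, 0.3, -0.2]
finger_gap: 0.0644
gripper_force: 66.0
```

Emit:
send_rows --moves '[[[0,0,0,0,0,0],[0,0,0,0,0,0],[0,0,0,0,0,0],[0,0,0,0,0,0],[0,0,0,0,0,0]]]'

```text
t: 14.87
eef_pos: [0.5357, 0.0052, 0.0211]
eef_rot: [0.707, 0.707, 0.0, 0.0]
contact_force: [0.4, -0.6, -0.0]
finger_gap: 0.0638
gripper_force: 66.0
```

Well centred; lower the last 2 cm in small steps.

Emit:
send_rows --moves '[[[0,-0.1,0.8,0,0,0],[0,0,0.6,0,0,0],[0,0,0.3,0,0,0],[0,0,0.1,0,0,0],[0,0,0,0,0,0]]]'

```text
t: 15.28
eef_pos: [0.5337, 0.0053, 0.0017]
eef_rot: [0.707, 0.707, -0.0, -0.001]
contact_force: [0.9, 0.4, -0.8]
finger_gap: 0.064
gripper_force: 66.1
```

Emit:
send_rows --moves '[[[0,0,0,0,0,0],[0,0,0.1,0,0,0],[0,0,0,0,0,0],[0,0,0.1,0,0,0],[0,0,0,0,0,0]]]'

```text
t: 15.7
eef_pos: [0.5346, 0.0053, 0.001]
eef_rot: [0.707, 0.707, 0.0, 0.0]
contact_force: [-0.4, 0.1, 1.2]
finger_gap: 0.0642
gripper_force: 66.2
```

Emit:
send_rows --moves '[[[0,0,0.1,0,0,0],[0,0,0,0,0,0],[0,0,0,0,0,0],[0,0,0,0,0,0],[0,0,0,0,0,0]]]'

```text
t: 16.12
eef_pos: [0.5347, 0.0053, 0.001]
eef_rot: [0.707, 0.707, 0.0, 0.0]
contact_force: [-2.6, -0.5, 5.8]
finger_gap: 0.0643
gripper_force: 66.5
```

Emit:
send_rows --moves '[[[0,0,0,0,0,0],[0,0,0,0,0,0],[0,0,0,0,0,0],[0,0,0,0,0,0],[0,0,0,0,0,0]]]' --gripper 0.92

```text
t: 16.53
eef_pos: [0.5341, 0.0052, -0.0008]
eef_rot: [0.707, 0.707, -0.0, -0.0]
contact_force: [-0.6, 0.7, -0.8]
finger_gap: 0.0785
gripper_force: 0.0
```

Emit:
send_rows --moves '[[[0,0,-1,0,0,0],[0,0,-2,0,0,0],[0,0,-3,0,0,0],[0,0,-3,0,0,0],[0,0,-1,0,0,0]]]'

```text
t: 16.95
eef_pos: [0.5372, 0.005, 0.1055]
eef_rot: [0.707, 0.707, 0.003, 0.004]
contact_force: [1.1, -0.9, 0.8]
finger_gap: 0.0787
gripper_force: 0.0
```

Emit:
send_rows --moves '[[[-2,-0.4,0,0,0,0],[-3.2,-0.6,0,0,0,0],[-3.2,-0.6,0,0,0,0],[-3.2,-0.6,0,0,0,0],[-3.2,-0.6,0,0,0,0]]]' --gripper 1

```text
t: 17.37
eef_pos: [0.5057, -0.1439, 0.0996]
eef_rot: [0.707, 0.707, 0.0, 0.0]
contact_force: [0.2, 0.2, -0.3]
finger_gap: 0.0852
gripper_force: 0.0
```

Emit:
send_rows --moves '[[[-3.2,-0.6,0,0,0,0],[-3.2,-0.6,0,0,0,0],[-3.2,-0.6,0,0,0,0],[-3.2,-0.6,0,0,0,0],[-3.2,-0.6,0,0,0,0]]]'

```text
t: 17.78
eef_pos: [0.4756, -0.3042, 0.0995]
eef_rot: [0.707, 0.707, 0.0, -0.0]
contact_force: [0.7, 0.5, -1.0]
finger_gap: 0.0854
gripper_force: 0.0
```

Emit:
send_rows --moves '[[[-3.2,-0.6,0,0,0,0],[-3.2,-0.6,0,0,0,0],[-1,-0.4,0,0,0,0],[0,0,0,0,0,0],[0,0,0,0,0,0]]]'

```text
t: 18.2
eef_pos: [0.46, -0.3764, 0.0991]
eef_rot: [0.708, 0.707, 0.001, -0.001]
contact_force: [0.2, 0.4, -0.3]
finger_gap: 0.0851
gripper_force: 0.0
```

```bash
python3 -c "
from h import *
blobs()"
```

```text
eef [ 0.46   -0.3764  0.0991]
[140.  16.] 2599 z97 0.082 circ 0.3872 -0.2546 r0.0134 ext [ 0.374 -0.264] [ 0.408 -0.244]
[257. 211.] 3249 z97 0.041 circ 0.4618 -0.3780 r0.0342 ext [ 0.429 -0.41 ] [ 0.494 -0.345]
```

Emit:
send_rows --moves '[[[-0.1,0.1,1,0,0,0],[0,0,2,0,0,0],[0,0,2,0,0,0],[0,0,1,0,0,0],[0,0,0,0,0,0]]]'

```text
t: 18.67
eef_pos: [0.4598, -0.3746, 0.0355]
eef_rot: [0.706, 0.708, 0.0, -0.004]
contact_force: [-0.8, 1.7, -0.7]
finger_gap: 0.0858
gripper_force: 0.0
```

Emit:
send_rows --moves '[[[0,0,0,0,0,0],[0,0,0,0,0,0],[0,0,0,0,0,0],[0,0,0,0,0,0],[0,0,0,0,0,0]]]'

```text
t: 19.08
eef_pos: [0.4618, -0.3783, 0.0406]
eef_rot: [0.707, 0.707, 0.0, 0.001]
contact_force: [-0.2, 0.1, 1.1]
finger_gap: 0.0852
gripper_force: 0.0
```

Emit:
send_rows --moves '[[[0,0,1,0,0,0],[0,0,2,0,0,0],[0,0,1.2,0,0,0],[0,0,0.6,0,0,0],[0,0,0,0,0,0]]]'

```text
t: 19.5
eef_pos: [0.4597, -0.3763, -0.0114]
eef_rot: [0.707, 0.707, 0.0, -0.003]
contact_force: [0.9, 0.2, -0.6]
finger_gap: 0.0853
gripper_force: 0.0
```

Emit:
send_rows --moves '[[[0,0,0,0,0,0],[0,0,0,0,0,0],[0,0,0,0,0,0],[0,0,0,0,0,0],[0,0,0,0,0,0]]]' --gripper 0

```text
t: 19.92
eef_pos: [0.4621, -0.3787, -0.007]
eef_rot: [0.707, 0.707, 0.0, 0.002]
contact_force: [-0.2, -0.9, 4.2]
finger_gap: 0.0644
gripper_force: 66.1
```

Emit:
send_rows --moves '[[[0,0,0,0,0,0],[0,0,-1,0,0,0],[0,0,-3,0,0,0],[0,0,-3,0,0,0],[0,0,-3,0,0,0]]]'

```text
t: 20.33
eef_pos: [0.4605, -0.3769, 0.0919]
eef_rot: [0.707, 0.707, 0.0, -0.001]
contact_force: [0.8, -0.9, -0.5]
finger_gap: 0.0639
gripper_force: 66.2
```

Emit:
send_rows --moves '[[[2,-0.2,0,0,0,0],[3,-0.3,0,0,0,0],[3,-0.3,0,0,0,0],[3,-0.3,0,0,0,0],[3,-0.3,0,0,0,0]]]'

```text
t: 20.75
eef_pos: [0.4464, -0.2362, 0.0914]
eef_rot: [0.707, 0.707, 0.0, -0.001]
contact_force: [0.4, 0.5, -0.4]
finger_gap: 0.0645
gripper_force: 66.2
```

Emit:
send_rows --moves '[[[3,-0.3,0,0,0,0],[3,-0.3,0,0,0,0],[3,-0.2,0,0,0,0],[3,-0.1,0,0,0,0],[2,0,0,0,0,0]]]'

```text
t: 21.17
eef_pos: [0.4371, -0.0951, 0.0915]
eef_rot: [0.707, 0.708, 0.0, -0.001]
contact_force: [-0.2, 0.2, -0.7]
finger_gap: 0.0644
gripper_force: 66.2
```

Emit:
send_rows --moves '[[[0.7,0,1,0,0,0],[0,0,2,0,0,0],[0,0,0.3,0,0,0],[0,0,0,0,0,0],[0,0,0,0,0,0]]]'

```text
t: 21.58
eef_pos: [0.438, -0.0913, 0.0583]
eef_rot: [0.707, 0.707, -0.0, -0.0]
contact_force: [0.3, -0.0, -0.1]
finger_gap: 0.0643
gripper_force: 66.2
```

```bash
python3 - <<'E'
from h import *
s=get_state();b,d=grab_frame("wrist");print(s['eef_pos'],s['eef_rot'])
np.savez("pics/w4.npz",p=b,d=d,e=s['eef_pos'],r=s['eef_rot'])
cv2.imwrite("pics/w4.png",b[:,:,::-1])
E
```

```text
[ 0.43799113 -0.09125585  0.05832348] [ 7.07411883e-01  7.06801342e-01 -2.98339451e-04 -4.48066238e-04]
```

View pics/w4.png

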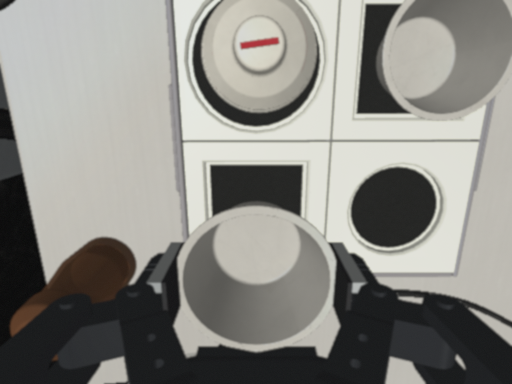

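The timer and first cup sit in their pockets, and the near square pocket spans columns 211..302 with its top edge at row 165. The first cup, with its base at (420,57), looks a bit right of centre, so I measure both.

```bash
python3 - <<'E'
from h import *
f=np.load("pics/w4.npz");s={'eef_pos':f['e'],'eef_rot':f['r']};p=f['p'];P=cloud("wrist",f['d'],s)
dk=(p.max(2)<60)
def ext(v0,v1,u0,u1):
    ys,xs=np.nonzero(dk[v0:v1,u0:u1]);w=plane("wrist",np.c_[xs+u0,ys+v0].astype(float),.009,s);return w[:,:2].min(0).round(4),w[:,:2].max(0).round(4)
print("near sq",ext(160,195,200,315)); print("small rnd",ext(160,255,340,450)); print("far sq left/bottom",ext(0,120,352,460)); print("big rnd",ext(0,130,185,330))
q=P.reshape(-1,3)
k=q[(q[:,2]>.046)&(q[:,2]<.056)&(abs(q[:,0]-.535)<.06)&(abs(q[:,1]-.005)<.06)];(cx,cy),r=cv2.minEnclosingCircle(k[:,:2].astype(np.float32));print("cup1 rim",cx,cy,r,k[:,:2].min(0),k[:,:2].max(0))
w=plane("wrist",[[420,52]],.0105,s);print("cup1 base",w)
k=q[(q[:,2]>.055)&(q[:,2]<.07)&(abs(q[:,0]-.44)<.03)&(abs(q[:,1]-.005)<.03)];print("knob",k.mean(0))
E
```

```text
near sq (array([ 0.4084, -0.081 ]), array([ 0.4691, -0.0613]))
small rnd (array([ 0.506 , -0.1197]), array([ 0.5635, -0.0628]))
far sq left/bottom (array([ 0.504 , -0.0261]), array([0.5346, 0.0349]))
big rnd (array([ 0.4006, -0.0336]), array([0.4771, 0.0324]))
cup1 rim 0.5355263948440552 0.004160364158451557 0.03454399108886719 [ 0.50157813 -0.02881326] [0.56823409 0.02755934]
cup1 base [[0.53849338 0.00919947 0.0105    ]]
knob [0.44054142 0.0068095  0.05836927]
```

Emit:
send_rows --moves '[[[0,0.1,1,0,0,0],[0,0,2,0,0,0],[0,0,1.5,0,0,0],[0,0,0.7,0,0,0],[0,0,0.3,0,0,0]]]'

```text
t: 22.05
eef_pos: [0.4383, -0.0907, 0.002]
eef_rot: [0.707, 0.707, -0.001, -0.001]
contact_force: [-0.1, -0.3, -0.5]
finger_gap: 0.0638
gripper_force: 66.2
```

Emit:
send_rows --moves '[[[0,0,0.1,0,0,0],[0,0,0,0,0,0],[0,0,0.1,0,0,0],[0,0,0,0,0,0],[0,0,0,0,0,0]]]'

```text
t: 22.47
eef_pos: [0.4398, -0.0909, 0.0021]
eef_rot: [0.707, 0.707, 0.0, 0.001]
contact_force: [0.5, -0.7, -0.1]
finger_gap: 0.0643
gripper_force: 66.2
```

Emit:
send_rows --moves '[[[0,0,0.1,0,0,0],[0,0,0,0,0,0],[0,0,0.1,0,0,0],[0,0,0,0,0,0],[0,0,0,0,0,0]]]'

```text
t: 22.88
eef_pos: [0.4399, -0.091, 0.0018]
eef_rot: [0.707, 0.707, 0.0, 0.001]
contact_force: [-4.1, 1.3, 10.7]
finger_gap: 0.0638
gripper_force: 66.9
```

Emit:
send_rows --moves '[[[0,0,0,0,0,0],[0,0,0,0,0,0],[0,0,0,0,0,0],[0,0,0,0,0,0],[0,0,0,0,0,0]]]' --gripper 0.95

```text
t: 23.3
eef_pos: [0.4391, -0.0907, -0.0008]
eef_rot: [0.707, 0.707, -0.0, -0.0]
contact_force: [-0.1, 0.0, -0.7]
finger_gap: 0.0814
gripper_force: 0.0
```

Emit:
send_rows --moves '[[[0,0,-1,0,0,0],[0,0,-2,0,0,0],[0,0,-3,0,0,0],[0,0,-3,0,0,0],[0,0,-2,0,0,0]]]'

```text
t: 23.72
eef_pos: [0.4404, -0.0911, 0.1132]
eef_rot: [0.707, 0.707, 0.001, 0.002]
contact_force: [0.6, -0.2, 0.9]
finger_gap: 0.081
gripper_force: 0.0
```

Emit:
send_rows --moves '[[[-2.4,-0.8,0,0,0,0],[-3.5,-1.3,0,0,0,0],[-3.5,-1.3,0,0,0,0],[-3.5,-1.3,0,0,0,0],[-2,-0.7,0,0,0,0]]]'

```text
t: 24.13
eef_pos: [0.384, -0.2427, 0.1105]
eef_rot: [0.708, 0.706, -0.001, 0.001]
contact_force: [0.4, -0.1, -0.7]
finger_gap: 0.0809
gripper_force: 0.0
```

Emit:
send_rows --moves '[[[0,0,0,0,0,0],[0,0,0,0,0,0],[0,0,0,0,0,0],[0,0,0,0,0,0],[0,0,0,0,0,0]]]'

```text
t: 24.55
eef_pos: [0.3857, -0.2387, 0.1096]
eef_rot: [0.706, 0.708, 0.0, -0.0]
contact_force: [-0.5, -0.8, -0.4]
finger_gap: 0.0815
gripper_force: 0.0
```

```bash
python3 -c "
from h import *
blobs()"
```

```text
eef [ 0.3857 -0.2387  0.1096]
[352.  16.] 1168 z97 0.050 circ 0.4412 -0.1066 r0.0302 ext [ 0.413 -0.125] [ 0.469 -0.101]
[159.  50.] 5216 z97 0.086 circ 0.3264 -0.1376 r0.0178 ext [ 0.31  -0.158] [ 0.348 -0.121]
[256. 209.] 3612 z97 0.086 circ 0.3865 -0.2418 r0.0177 ext [ 0.367 -0.257] [ 0.405 -0.221]
```

Emit:
send_rows --moves '[[[-0.2,0,1,0,0,0],[0,0,2,0,0,0],[0,0,2,0,0,0],[0,0,1,0,0,0],[0,0,0,0,0,0]]]'

```text
t: 25.02
eef_pos: [0.3833, -0.2398, 0.0461]
eef_rot: [0.707, 0.707, -0.0, -0.003]
contact_force: [0.2, 0.1, 0.5]
finger_gap: 0.0813
gripper_force: 0.0
```

Emit:
send_rows --moves '[[[0,0,0,0,0,0],[0,0,0,0,0,0],[0,0,0,0,0,0],[0,0,0,0,0,0],[0,0,0,0,0,0]]]'

```text
t: 25.43
eef_pos: [0.3858, -0.2422, 0.0505]
eef_rot: [0.707, 0.707, 0.0, 0.001]
contact_force: [-0.7, -0.1, 0.5]
finger_gap: 0.0813
gripper_force: 0.0
```

Emit:
send_rows --moves '[[[0,0,1,0,0,0],[0,0,1,0,0,0],[0,0,0.7,0,0,0],[0,0,0.3,0,0,0],[0,0,0,0,0,0]]]'

```text
t: 25.85
eef_pos: [0.3841, -0.2409, 0.0177]
eef_rot: [0.707, 0.707, -0.0, -0.002]
contact_force: [-0.2, -0.8, -0.1]
finger_gap: 0.0811
gripper_force: 0.0
```

```bash
python3 - <<'E'
from h import *
p,d=grab_frame("scene");print(get_state()['eef_pos'],get_state()['contact_force'])
cv2.imwrite("pics/s5.png",cv2.resize(p[60:244,200:440,::-1],None,fx=3,fy=3,interpolation=cv2.INTER_CUBIC))
E
```

```text
[ 0.38466847 -0.2412903   0.01846882] [-0.30045404 -0.12084224  0.37683884]
```

View pics/s5.png

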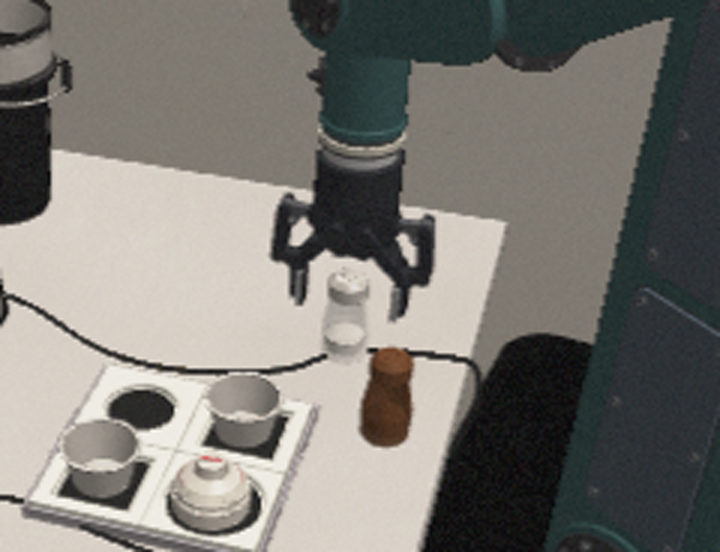

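The open fingertips, at (300,303) and (400,317), stand at the cap's lower edge, and the palm at (355,252) is about 20 mm above the cap at (348,272). I go 12 mm lower and close.

Emit:
send_rows --moves '[[[0,0.1,0.6,0,0,0],[0,0,0.4,0,0,0],[0,0,0.2,0,0,0],[0,0,0,0,0,0],[0,0,0,0,0,0]]]'

```text
t: 26.32
eef_pos: [0.3862, -0.2417, 0.0074]
eef_rot: [0.707, 0.707, 0.0, -0.0]
contact_force: [-0.3, -1.2, 0.2]
finger_gap: 0.081
gripper_force: 0.0
```

Emit:
send_rows --moves '[[[0,0,0,0,0,0],[0,0,0,0,0,0],[0,0,0,0,0,0],[0,0,0,0,0,0],[0,0,0,0,0,0]]]' --gripper 0

```text
t: 26.73
eef_pos: [0.3864, -0.2422, 0.0084]
eef_rot: [0.707, 0.707, -0.0, 0.0]
contact_force: [-1.0, 0.2, 5.6]
finger_gap: 0.0393
gripper_force: 59.6
```

Emit:
send_rows --moves '[[[0,0,0,0,0,0],[0,0,0,0,0,0],[0,0,0,0,0,0],[0,0,0,0,0,0],[0,0,0,0,0,0]]]'

```text
t: 27.15
eef_pos: [0.3864, -0.2422, 0.0084]
eef_rot: [0.707, 0.707, -0.0, 0.001]
contact_force: [-1.9, 0.2, 6.1]
finger_gap: 0.0391
gripper_force: 59.6
```

Emit:
send_rows --moves '[[[0,0,-0.5,0,0,0],[0,0,-1.5,0,0,0],[0,0,-2,0,0,0],[0,0,-2,0,0,0],[0,0,-1,0,0,0]]]'

```text
t: 27.57
eef_pos: [0.3872, -0.2423, 0.0796]
eef_rot: [0.707, 0.707, 0.0, 0.002]
contact_force: [0.3, -0.2, -1.1]
finger_gap: 0.0395
gripper_force: 59.8
```

Emit:
send_rows --moves '[[[1,1,0,0,0,0],[2,2,0,0,0,0],[2,2,0,0,0,0],[2,2,0,0,0,0],[2,2,0,0,0,0]]]'

```text
t: 27.98
eef_pos: [0.4767, -0.1506, 0.0768]
eef_rot: [0.707, 0.707, -0.0, -0.0]
contact_force: [-0.7, -0.5, -1.3]
finger_gap: 0.039
gripper_force: 59.8
```

Emit:
send_rows --moves '[[[2,2,0,0,0,0],[2,2,0,0,0,0],[1.5,1.4,0,0,0,0],[0.6,0.4,0,0,0,0],[0,0,0,0,0,0]]]'

```text
t: 28.4
eef_pos: [0.5345, -0.0893, 0.0766]
eef_rot: [0.706, 0.708, -0.0, -0.001]
contact_force: [-1.2, -0.6, -1.0]
finger_gap: 0.0389
gripper_force: 59.8
```

```bash
python3 - <<'E'
from h import *
a,_=grab_frame("scene");s=get_state();b,d=grab_frame("wrist");print(s['eef_pos'],s['finger_gap'])
np.savez("pics/w6.npz",p=b,d=d,e=s['eef_pos'],r=s['eef_rot'])
cv2.imwrite("pics/c6.png",np.hstack([cv2.resize(a[80:264,170:356,::-1],(388,384)),b[:,60:460,::-1]]))
E
```

```text
[ 0.53376925 -0.09038291  0.07667502] 0.039095781571766214
```

View pics/c6.png

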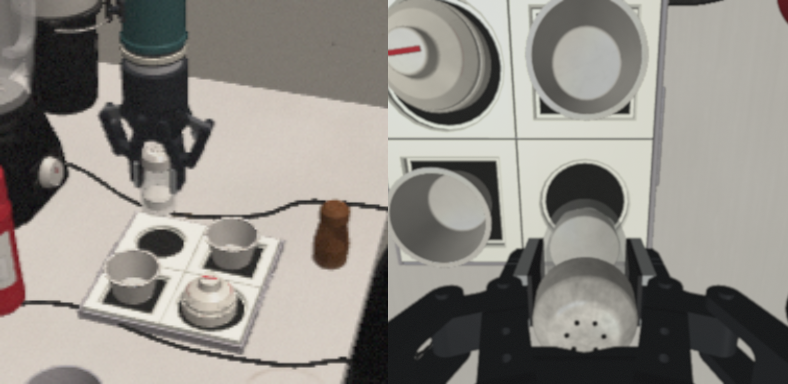

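The shaker hangs upright and is lined up with the small round pocket, whose centre is near composite (583,195). Lowering.

Emit:
send_rows --moves '[[[-0.1,0.1,1,0,0,0],[0,0,2,0,0,0],[0,0,1.5,0,0,0],[0,0,0.8,0,0,0],[0,0,0.2,0,0,0]]]'

```text
t: 28.92
eef_pos: [0.5328, -0.0922, 0.0198]
eef_rot: [0.708, 0.707, -0.001, -0.002]
contact_force: [-0.5, -0.1, -1.5]
finger_gap: 0.0391
gripper_force: 59.8
```

Emit:
send_rows --moves '[[[0,0,0,0,0,0],[0,0,0.1,0,0,0],[0,0,0.1,0,0,0],[0,0,0,0,0,0],[0,0,0,0,0,0]]]'

```text
t: 29.33
eef_pos: [0.5358, -0.0919, 0.0213]
eef_rot: [0.707, 0.707, 0.0, 0.001]
contact_force: [-0.3, 0.8, -1.1]
finger_gap: 0.039
gripper_force: 59.8
```

Emit:
send_rows --moves '[[[0,0,0.1,0,0,0],[0,0,0,0,0,0],[0,0,0.1,0,0,0],[0,0,0,0,0,0],[0,0,0,0,0,0]]]'

```text
t: 29.75
eef_pos: [0.5352, -0.0917, 0.0184]
eef_rot: [0.707, 0.707, -0.0, -0.0]
contact_force: [0.2, 1.2, -0.6]
finger_gap: 0.0391
gripper_force: 59.8
```

Emit:
send_rows --moves '[[[0,0,0.1,0,0,0],[0,0,0,0,0,0],[0,0,0,0,0,0],[0,0,0,0,0,0],[0,0,0,0,0,0]]]'

```text
t: 30.17
eef_pos: [0.5353, -0.0918, 0.0175]
eef_rot: [0.707, 0.707, 0.0, 0.0]
contact_force: [0.9, 0.4, -0.7]
finger_gap: 0.0389
gripper_force: 59.9
```

Emit:
send_rows --moves '[[[0,0,0.1,0,0,0],[0,0,0,0,0,0],[0,0,0,0,0,0],[0,0,0,0,0,0],[0,0,0,0,0,0]]]'

```text
t: 30.58
eef_pos: [0.5354, -0.0919, 0.0174]
eef_rot: [0.707, 0.707, 0.0, 0.0]
contact_force: [-3.0, -0.0, 6.6]
finger_gap: 0.0392
gripper_force: 60.9
```

Emit:
send_rows --moves '[[[0,0,0,0,0,0],[0,0,0,0,0,0],[0,0,0,0,0,0],[0,0,0,0,0,0],[0,0,0,0,0,0]]]' --gripper 0.75

```text
t: 31.0
eef_pos: [0.5352, -0.0917, 0.0162]
eef_rot: [0.707, 0.707, -0.0, -0.0]
contact_force: [-0.6, -0.5, 0.1]
finger_gap: 0.0639
gripper_force: 0.0
```

Emit:
send_rows --moves '[[[0,0,-1,0,0,0],[0,0,-2,0,0,0],[0,0,-3,0,0,0],[0,0,-3,0,0,0],[0,0,-3,0,0,0]]]'

```text
t: 31.42
eef_pos: [0.535, -0.0917, 0.1383]
eef_rot: [0.707, 0.707, 0.0, 0.0]
contact_force: [0.1, -0.5, 0.4]
finger_gap: 0.064
gripper_force: 0.0
```

Emit:
send_rows --moves '[[[-2,-2,0,0,0,0],[-3,-2,0,0,0,0],[-3,-2,0,0,0,0],[-3,-2,0,0,0,0],[-3,-2,0,0,0,0]]]'

```text
t: 31.83
eef_pos: [0.4344, -0.2329, 0.1376]
eef_rot: [0.707, 0.707, 0.0, 0.001]
contact_force: [1.0, -0.1, -0.8]
finger_gap: 0.064
gripper_force: 0.0
```

Emit:
send_rows --moves '[[[-1,-1,0,0,0,0],[0,0,0,0,0,0],[0,0,0,0,0,0],[0,0,0,0,0,0],[0,0,0,0,0,0]]]'

```text
t: 32.25
eef_pos: [0.426, -0.2409, 0.1367]
eef_rot: [0.707, 0.708, 0.0, 0.0]
contact_force: [0.5, -0.3, -0.1]
finger_gap: 0.0642
gripper_force: 0.0
```

```bash
python3 - <<'E'
from h import *
for n in("top","scene"):
    p,d=grab_frame(n);P=cloud(n,d);q=P.reshape(-1,3)
    def c(x,y,lo,hi,R=.046):
        k=q[(np.hypot(q[:,0]-x,q[:,1]-y)<R)&(q[:,2]>lo)&(q[:,2]<hi)];(a,b),r=cv2.minEnclosingCircle(k[:,:2].astype(np.float32));return np.round([a,b,r,k[:,2].max()],4)
    print(n,"timer",c(.4388,.0045,.055,.08),"cup1",c(.5345,.0045,.046,.06),"cup2",c(.4388,-.0916,.046,.06),"shaker",c(.5348,-.0912,.088,.12,.03),"bowl",c(.536,.21,.037,.06,.06))
    cv2.imwrite(f"pics/f_{n}.png",cv2.resize(p[100:290,110:350,::-1],None,fx=3,fy=3,interpolation=cv2.INTER_CUBIC))
E
```

```text
top timer [0.4398 0.0083 0.0125 0.0643] cup1 [0.5351 0.0065 0.0341 0.0551] cup2 [ 0.4403 -0.0893  0.034   0.056 ] shaker [ 0.5359 -0.0907  0.0181  0.1007] bowl [0.5367 0.2122 0.0449 0.0481]
scene timer [0.4387 0.0078 0.0126 0.0631] cup1 [0.5355 0.0034 0.0359 0.0521] cup2 [ 0.44   -0.0901  0.0368  0.0538] shaker [ 0.536  -0.0911  0.0185  0.098 ] bowl [0.5357 0.2091 0.0466 0.0454]
```

View pics/f_scene.png

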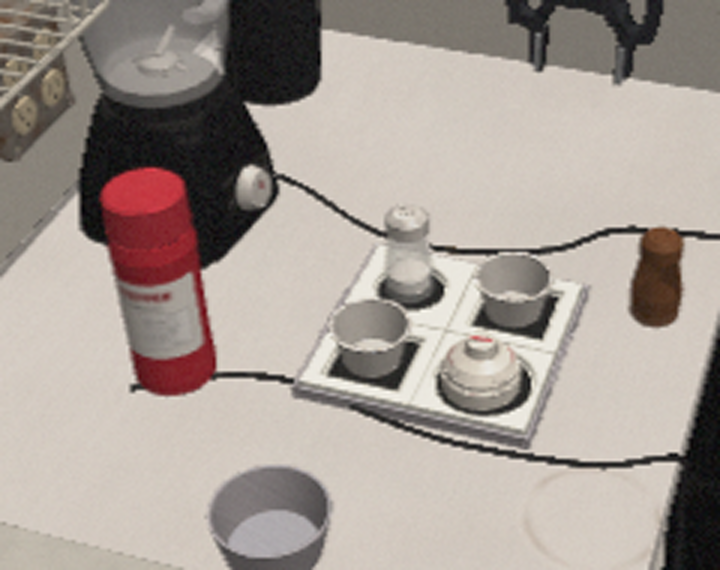

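View pics/f_top.png

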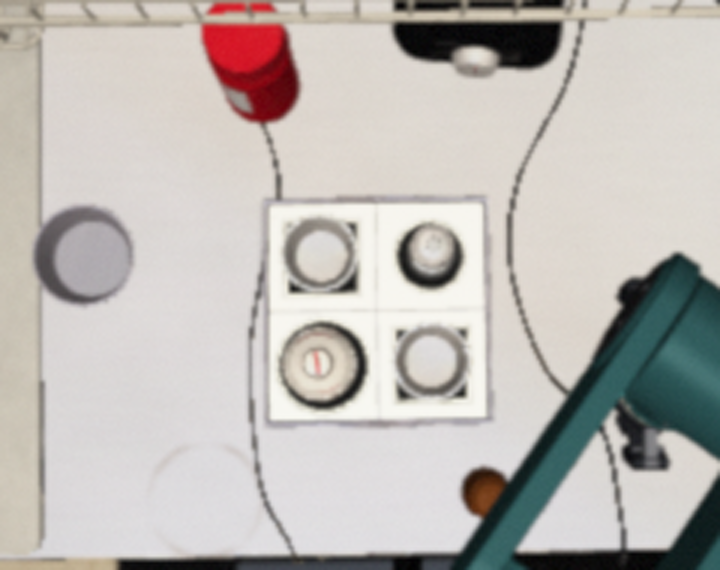

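Both views show all four items upright in their pockets and a few mm off centre at most. The bowl and red shaker are unmoved and the arm is clear, so I hand in.

```bash
python3 -c "
from bench import *
print(hand_in())"
```

```text
the job is handed in; nothing more can be done
None
```

The job is handed in: the timer, glass shaker and both small cups stand upright in their pockets, a few mm off centre at most by camera, and the bowl and red shaker look unmoved; the hand-in gave no verdict.

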